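# Slide the gauge plate under the strip cutter's bridge

## Robot

A 7-joint arm with a two-finger parallel gripper is mounted at the origin on the work surface. World frame = base frame: x ahead of the robot, y to its left, z up, the work surface at z = 0. Lengths are in m, angles in rad, forces in N, time in s.
With the tool pointing down it reaches from about 0.4 to 0.875 m from the base axis. Payload 19.3 kg.
Tool frame: the origin (TCP) lies midway between the tips of the shut fingers; the grasp point (between the pads) lies bot.pinch_z behind it (bot.pinch_z is the distance from the TCP to the grasp point, in m); z points along the fingers, y is the line along which they close (so a half turn about z gives the same grasp; the last joint's range is limited). The gripper opens to 85 mm and grips with 20 to 120 N. Pads are 22 mm wide; open, the fingers measure 114 mm over their backs; the gripper's body (76 mm by 85 mm) begins 54 mm behind the grasp point. The pads swing forward as they close: fully open they stand 13 mm farther back than shut.
Start: joints at [1.22, 0.521, -0.036, 1.599, 0.021, 1.021, -0.113], TCP at [0.173, -0.601, 0.231] pointing down, gripper open.
Joint ranges: [-2.91, 2.91], [-0.3, 2.13], [-1.5, 1.42], [0.17, 2.43], [-1.26, 4.41], [0.16, 1.93], [-2.52, 2.52]. Speed limits (rad/s): [1.89, 1.89, 2.39, 2.39, 3.01, 3.01, 3.01].

## Interface

Orientations are given as [roll, pitch, yaw] about the fixed x, y, z axes, in that order (R = Rz(yaw) Ry(pitch) Rx(roll)).
In Python, from workcell import readout, grab_frame, camera_info, workorder, bot gives the robot as it stands. The module is installed in compiled form; this text tells all that it offers.
- The arm moves only by the tool drive_tool, never from a script. Its argument "targets" is a list of rows, each an object of numbers: "dx", "dy", "dz": the shift along the tool's x, y, z as a fraction of full scale; "yaw": the turn about the tool's z as a fraction of full scale; "fingers": the closure, from 0 (fully open) to 1 (shut). In form: [{"dx": .., "dy": .., "dz": .., "yaw": .., "fingers": ..}, ...]. A call has 1 to 20 rows; each row shifts and turns the commanded pose from where the row before left it, along the tool's axes as they then stand; what a row does not reach is not made up. Full scale, the value 1, is 0.1 m for a shift and 90 degrees for a turn. A row lasts 1/10 s, in which the tool goes at most 50 mm and 8.59 degrees, less where a joint would pass 70% of its speed; a pose out of reach is approached as far as the arm can. A call with a number of a shift or a turn outside -1 to 1 is refused whole. A call with a gripper value outside its range is refused whole. The fingers move at their own pace and stop on an object; "squeeze" is the grip in N (left out, the last holds). Time passes only in rows, so rows that do not move let the fingers close. It gives the time, the measured TCP pose, the force, the opening and the grip force at its end, in the units of the state.
- readout.observe(): the state, without advancing time (a new reading comes with each control period).
- grab_frame(name): name is "scene" or "top" or "wrist"; returns the picture (384x512x3 uint8, blue, green, red); there is no depth.
- camera_info(name): a dict with "fx", "fy", "cx", "cy" (pixels), "T" (4x4, takes a point from camera to world coordinates); the wrist camera has in their place "hand_eye" (4x4, takes a point from camera to tool coordinates, whose origin is the TCP and whose axes are the flange's). Camera axes: x right, y up, looking along -z (the intrinsics and any distortion apply to the point x, -y, -z); pixel columns grow to the right and rows downward; lengths in m; the calibration is good to about 2 mm. A picture is of the moment at which its call begins: read the wrist's pose just before it. camera_info takes no time and is no camera call.
- workorder.job_done(): hands the job in; it is judged then, once.
The state is a dict: "clock": time; "qpos": joint angles; "qd": joint speeds; "joint_efforts": joint torques, N m; "position": TCP position; "tool_rot": TCP orientation; "force": force on the tool from outside, world axes, zero at the start; "moment": the same for the moment, N m; "grip_width": finger opening in m; "finger_force": force on a finger pad.
Only numpy, scipy, OpenCV 4.12 (cv2) and the standard library are available. Lean on these libraries where they do the work, as an engineer would, in place of code of your own. Each camera call takes 0.05 s, during which the arm holds its last target. There are 200 camera calls.

## Task

Push the flat aluminium gauge plate along the table, through under the low bridge of the strip-cutter guide, until its leading edge sits square against the steel fence behind the bridge, then take the hand away. Only push it with the fingertips or the outside of the fingers: it stays flat on the table and is never lifted or tipped. Do not bump the guide with the robot, and leave everything else on the table where it is.

Things in the scene. Friction and masses are not known exactly. Their poses are not given: they have to be found in the camera images.
- plate: Gauge plate: flat bare aluminium, 110 (its x) by 120 (its y) by 10 mm thick, 0.26 to 0.49 kg, loose on the table. Origin: centre of underside. Its -y edge leads under the bridge; its +y edge trails, with a dark round mark near it. It starts in front of the bridge, up to 35 mm out of line and turned up to 0.3 rad from the guide.
- plate_lead_a (a point): Corner of the plate's leading edge on its +x side, at half thickness (55, -60, 5 mm in the plate's frame).
- plate_lead_b (a point): Corner of the plate's leading edge on its -x side, at half thickness (-55, -60, 5 mm in the plate's frame).
- guide: Strip-cutter guide, fixed to the table, yaw within 0.18 rad of the world's. Origin: on the table under the middle of its bridge, an aluminium beam 230 mm long (x), y -25 to +25 mm, underside 14 mm and top 36 mm above the table; a black knife carriage on it at x 72 mm reaches up to 61 mm. The plate enters along the guide's -y.
- guide_mouth (a point): Middle of the tunnel's open mouth at table height (guide y +25 mm). Grey feet at x 65 to 115 mm on either side make the tunnel 130 mm wide; the plate has 10 mm spare on each side and 4 mm above.
- guide_stop (a point): Middle of the fence's stop face at table height (guide y -55 mm). The dark steel fence behind the beam is 166 mm long and 18 mm high; grey side rails 14 mm high, inner faces at x -65 and +65 mm, join it to the feet. With the plate home against it, the plate's trailing edge is at guide y +65 mm, 40 mm out of the mouth.
- tape_roll: Bystander: cardboard-coloured tape ring standing on its flat side, 90 mm across, 48 mm high. Origin: centre of underside.
- thread_cone: Bystander: white thread cone, 52 mm across, 65 mm high. Origin: centre of underside.
- weight: Bystander: round steel pattern weight with a knob, 54 mm across, 56 mm high. Origin: centre of underside.
- thick_block: Bystander: thick aluminium block 60 (x) by 75 (y) by 30 mm high behind the fence, too thick for the bridge. Origin: centre of underside.
- core: Bystander: cardboard core ring standing up, 72 mm across, 55 mm high. Origin: centre of underside.
- shears: Bystander: shears lying flat, about 210 mm long and 70 mm wide, 11 mm high. Origin: the pivot, at table height; blades along +x.

How it is judged:
By the outcome, as a careful person would: the job done as asked, in the order asked, and still so for the second after the job is handed in, with the robot touching nothing.
It also fails if it takes over 61 s, if anything falls off the work surface, if the arm or the gripper's body presses on something with over 40 N, if the wrist force passes 120 N, or if a joint passes its speed limit or range.

## Working session

There is one attempt and no reset: what is moved stays moved. The work goes in short steps, Python scripts to look and compute and a tool call to move; the robot and the scene stay as the last step left them, time stands still between calls to the robot, and variables do not carry over. Pictures are saved under pics/ and viewed, at most 10 in all, crops included, and the job is handed in when it is done.

Besides the shell and the picture viewer there is one more tool, called after "Request:" by a JSON object that holds its "api" and its "payload", one argument or row to a line. drive_tool: Moves the arm, as the interface text tells. Shift numbers are shares of 0.1 m and turn numbers shares of 90 degrees, none past 1 either way. Its arguments: {"type":"object","properties":{"targets":{"type":"array","items":{"type":"object","properties":{"dx":{"type":"number","minimum":-1,"maximum":1},"dy":{"type":"number","minimum":-1,"maximum":1},"dz":{"type":"number","minimum":-1,"maximum":1},"yaw":{"type":"number","minimum":-1,"maximum":1},"fingers":{"type":"number"}}}},"squeeze":{"type":"number"}},"required":["targets"]}

```bash
mkdir -p pics
python3 - <<'E'
from workcell import readout, grab_frame, camera_info, bot
import cv2,numpy as np
for n in ("scene","top"):
    cv2.imwrite(f"pics/{n}1.png",cv2.resize(grab_frame(n),(800,600),interpolation=cv2.INTER_CUBIC))
    c=camera_info(n); print(n,{k:(np.round(v,4).tolist() if k=="T" else v) for k,v in c.items()})
s=readout.observe(); print(s["clock"],s["position"],s["tool_rot"],s["grip_width"],bot.pinch_z)
E
```

```text
scene {'fx': 418.22671851823736, 'fy': 418.22671851823736, 'cx': 254.35285312297015, 'cy': 190.75594989998726, 'T': [[-0.5299, -0.4767, 0.7014, 1.3203], [0.848, -0.294, 0.4409, 0.5346], [-0.004, 0.8285, 0.56, 0.6312], [0.0, 0.0, 0.0, 1.0]]}
top {'fx': 403.56990509524456, 'fy': 403.56990509524456, 'cx': 252.29152345874692, 'cy': 189.25082388644694, 'T': [[0.0204, 0.9911, -0.1313, 0.4323], [-0.9997, 0.0216, 0.008, 0.0627], [0.0107, 0.1311, 0.9913, 1.1255], [0.0, 0.0, 0.0, 1.0]]}
0.1 [ 0.17310222 -0.60023781  0.23078011] [-3.14056441e+00  6.23989804e-05  2.80821233e-01] 0.08533892939682548 0.0187
```

View pics/top1.png

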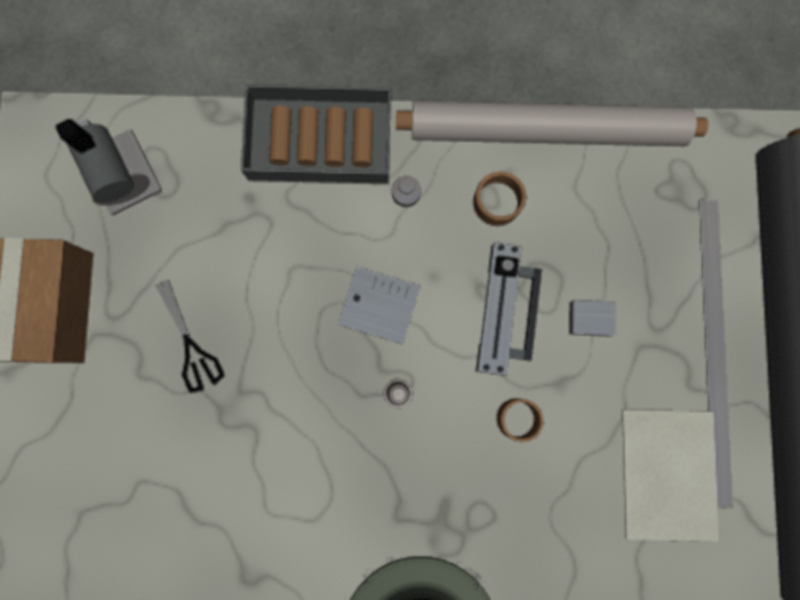

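View pics/scene1.png

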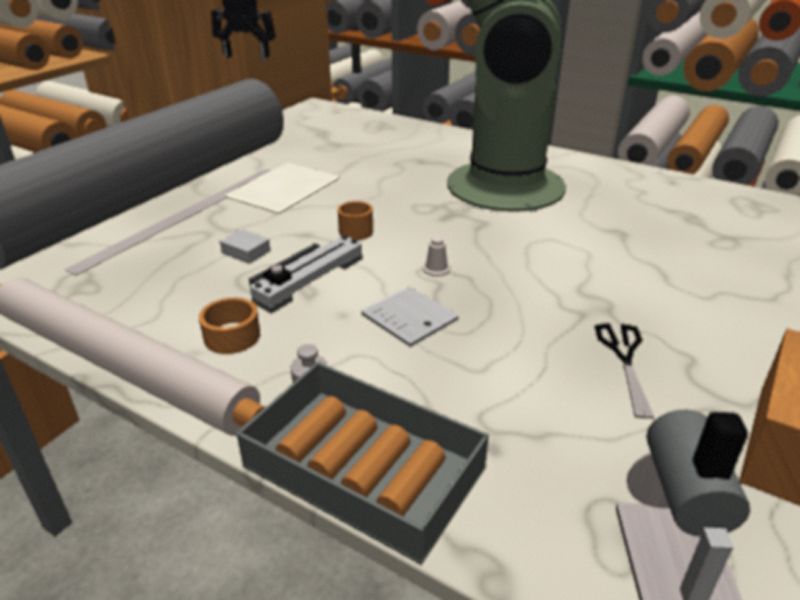

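The top view shows the plate at about (380,305) with its dark mark on the left (+y), the guide at about (505,310) with the knife at (507,265), the weight at (406,190) and the cone at (398,392). I'll enlarge that area to read the corners.

```bash
cat > h.py <<'E'
import numpy as np,cv2
from workcell import readout, grab_frame, camera_info
def px2w(name,u,v,z):
    c=camera_info(name);T=np.array(c["T"])
    d=T[:3,:3]@np.array([(u-c["cx"])/c["fx"],-(v-c["cy"])/c["fy"],-1.])
    return T[:3,3]+d*(z-T[2,3])/d[2]
def crop(fn,x0,y0,w,h,s,name="top",avg=4):
    im=np.mean([grab_frame(name).astype(float) for _ in range(avg)],0)[y0:y0+h,x0:x0+w].astype(np.uint8)
    cv2.imwrite(fn,cv2.resize(im,None,fx=s,fy=s,interpolation=cv2.INTER_CUBIC))
E
python3 -c "
from h import *
crop('pics/top2.png',211,147,147,105,5)"
```

```text
(no output)
```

View pics/top2.png

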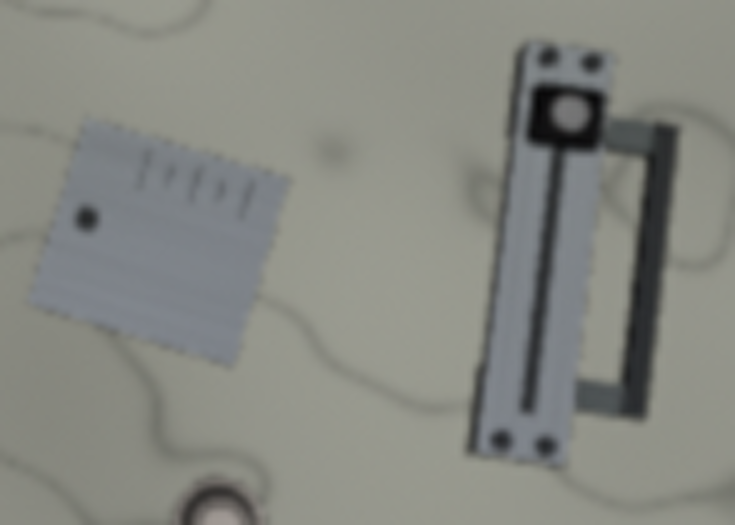

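The crop shows plate corners at about (84,118), (291,177), (234,366), (30,304). The beam top runs (530,43)-(610,55)-(565,467)-(479,455) and the fence top (655,122)-(679,126)-(645,418)-(620,412).

```bash
cat >> h.py <<'E'
def fit(loc,w):
    loc=np.array(loc,float);w=np.array(w)[:,:2];a=loc.mean(0);b=w.mean(0)
    H=(loc-a).T@(w-b);th=np.arctan2(H[0,1]-H[1,0],H[0,0]+H[1,1])
    R=np.array([[np.cos(th),-np.sin(th)],[np.sin(th),np.cos(th)]]);t=b-R@a
    return t,th,np.round((w-t)@R*1000,1)
def cw(p,z,x0=211,y0=147,s=5,name="top"): return px2w(name,x0+(p[0]+.5)/s-.5,y0+(p[1]+.5)/s-.5,z)
E
python3 - <<'E'
from h import *
P=[cw(p,.010) for p in [(84,118),(291,177),(234,366),(30,304)]]
t,th,l=fit([(.055,.06),(.055,-.06),(-.055,-.06),(-.055,.06)],P);print("plate",t,th,l.tolist())
G=[cw(p,.036) for p in [(530,43),(610,55),(565,467),(479,455)]]
F=[cw(p,.018) for p in [(655,122),(679,126),(645,418),(620,412)]]
t2,th2,l=fit([(.115,.025),(.115,-.025),(-.115,-.025),(-.115,.025)],G);print("guide beam",t2,th2,l.tolist())
c,s=np.cos(th2),np.sin(th2);R=np.array([[c,-s],[s,c]])
print("fence in guide",((np.array(F)[:,:2]-t2)@R*1000).round(1).tolist())
print("knife",((cw((569,112),.061)[:2]-t2)@R).round(3))
print("plate in guide",((t-t2)@R).round(4),th-th2)
print("dot",cw((86,218),.01))
for n,p in (("cone",(217,515)),):print(n,cw(p,.06))
E
```

```text
plate [0.56400515 0.08046306] -0.2645726496763845 [[54.4, 60.4], [55.1, -60.2], [-55.3, -59.1], [-54.2, 58.9]]
guide beam [ 0.55914973 -0.13037996] -0.11698081504816364 [[114.1, 22.3], [113.6, -22.2], [-113.9, -23.3], [-113.9, 23.2]]
fence in guide [[83.5, -54.7], [83.1, -68.3], [-80.8, -67.1], [-79.5, -53.1]]
knife [0.074 0.001]
plate in guide [-0.0198  0.21  ] -0.14759183462822084
dot [0.57579867 0.12184526 0.01      ]
cone [0.41447875 0.04638981 0.06      ]
```

Request:
{"api": "drive_tool", "payload": {
  "targets": [
    {"yaw": 0.0634, "dx": 0.25, "fingers": 0},
    {"yaw": 0.0634, "dx": 0.3, "fingers": 0},
    {"yaw": 0.0634, "dx": 0.3, "fingers": 0},
    {"yaw": 0.0634, "dx": 0.3, "fingers": 0},
    {"dx": 0.3, "fingers": 0},
    {"dx": 0.3, "fingers": 0},
    {"dx": 0.3, "fingers": 0},
    {"dx": 0.2, "dy": -0.2, "fingers": 0},
    {"dy": -0.3, "fingers": 0},
    {"dy": -0.4, "fingers": 0},
    {"dy": -0.4, "fingers": 0},
    {"dy": -0.4, "fingers": 0},
    {"dy": -0.4, "fingers": 0},
    {"dy": -0.4, "fingers": 0},
    {"dy": -0.4, "fingers": 0},
    {"dy": -0.4, "fingers": 0},
    {"dy": -0.4, "fingers": 0},
    {"dy": -0.4, "fingers": 0},
    {"dy": -0.4, "fingers": 0},
    {"dy": -0.4, "fingers": 0}
  ]
}}

```text
invalid input
```

Request:
{"api": "drive_tool", "payload": {
  "targets": [
    {"dy": -0.4, "fingers": 0},
    {"dy": -0.4, "fingers": 0},
    {"dy": -0.4, "fingers": 0},
    {"dy": -0.4, "fingers": 0},
    {"dy": -0.3, "fingers": 0},
    {"dy": -0.2, "fingers": 0},
    {"fingers": 0},
    {"fingers": 0}
  ]
}}

```text
invalid input
```

```bash
cat >> h.py <<'E'
GT=np.array([.5591,-.1304]);GY=-.117
def tool():
    s=readout.observe();p=s["position"];c,q=np.cos(GY),np.sin(GY);R=np.array([[c,-q],[q,c]])
    print("t",round(s["clock"],2),"guide xy mm",((np.array(p[:2])-GT)@R*1000).round(1),"z",round(p[2]*1000,1),"yaw rel",round(s["tool_rot"][2]-GY,4),"rp",np.round(s["tool_rot"][:2],4),"F",np.round(s["force"],1),"w",s["grip_width"],"q",np.round(s["qpos"],2))
E
python3 -c "
from h import *
tool()"
```

```text
t 0.3 guide xy mm [-328.4 -511.9] z 231.1 yaw rel 0.3977 rp [-3.1412 -0.    ] F [-0.4  0.3 -0.5] w 0.0854297247090507 q [ 1.22  0.52 -0.04  1.6   0.02  1.02 -0.11]
```

Request:
{"api": "drive_tool", "payload": {
  "targets": [
    {"dx": 0.25, "dy": 0, "dz": 0, "yaw": 0.0634, "fingers": 0},
    {"dx": 0.3, "dy": 0, "dz": 0, "yaw": 0.0634, "fingers": 0},
    {"dx": 0.3, "dy": 0, "dz": 0, "yaw": 0.0634, "fingers": 0},
    {"dx": 0.3, "dy": 0, "dz": 0, "yaw": 0.0634, "fingers": 0},
    {"dx": 0.3, "dy": 0, "dz": 0, "yaw": 0, "fingers": 0},
    {"dx": 0.3, "dy": 0, "dz": 0, "yaw": 0, "fingers": 0},
    {"dx": 0.3, "dy": 0, "dz": 0, "yaw": 0, "fingers": 0},
    {"dx": 0.2, "dy": -0.2, "dz": 0, "yaw": 0, "fingers": 0}
  ]
}}

```text
clock: 1.1
position: [0.3994, -0.5803, 0.2305]
tool_rot: [3.141, 0.0, -0.118]
force: [-0.2, -0.8, -0.6]
grip_width: 0.0856
finger_force: 0.0
```

Request:
{"api": "drive_tool", "payload": {
  "targets": [
    {"dx": 0, "dy": -0.3, "dz": 0, "yaw": 0, "fingers": 0},
    {"dx": 0, "dy": -0.4, "dz": 0, "yaw": 0, "fingers": 0},
    {"dx": 0, "dy": -0.4, "dz": 0, "yaw": 0, "fingers": 0},
    {"dx": 0, "dy": -0.4, "dz": 0, "yaw": 0, "fingers": 0},
    {"dx": 0, "dy": -0.4, "dz": 0, "yaw": 0, "fingers": 0},
    {"dx": 0, "dy": -0.4, "dz": 0, "yaw": 0, "fingers": 0},
    {"dx": 0, "dy": -0.4, "dz": 0, "yaw": 0, "fingers": 0},
    {"dx": 0, "dy": -0.4, "dz": 0, "yaw": 0, "fingers": 0},
    {"dx": 0, "dy": -0.4, "dz": 0, "yaw": 0, "fingers": 0},
    {"dx": 0, "dy": -0.4, "dz": 0, "yaw": 0, "fingers": 0},
    {"dx": 0, "dy": -0.4, "dz": 0, "yaw": 0, "fingers": 0},
    {"dx": 0, "dy": -0.4, "dz": 0, "yaw": 0, "fingers": 0},
    {"dx": 0, "dy": -0.4, "dz": 0, "yaw": 0, "fingers": 0},
    {"dx": 0, "dy": -0.4, "dz": 0, "yaw": 0, "fingers": 0},
    {"dx": 0, "dy": -0.4, "dz": 0, "yaw": 0, "fingers": 0},
    {"dx": 0, "dy": -0.4, "dz": 0, "yaw": 0, "fingers": 0},
    {"dx": 0, "dy": -0.3, "dz": 0, "yaw": 0, "fingers": 0},
    {"dx": 0, "dy": -0.15, "dz": 0, "yaw": 0, "fingers": 0},
    {"dx": 0, "dy": 0, "dz": 0, "yaw": 0, "fingers": 0},
    {"dx": 0, "dy": 0, "dz": 0, "yaw": 0, "fingers": 0}
  ]
}}

```text
clock: 3.1
position: [0.4773, 0.0905, 0.2312]
tool_rot: [3.141, 0.0, -0.117]
force: [0.7, -0.6, -0.2]
grip_width: 0.0854
finger_force: 0.0
```

```bash
python3 -c "
from h import *
tool()"
```

```text
t 3.1 guide xy mm [-107.1  209.9] z 231.2 yaw rel -0.0004 rp [3.1412e+00 2.0000e-04] F [ 0.7 -0.6 -0.2] w 0.08539014798972765 q [-0.16  0.31 -0.19  1.95  0.07  0.89 -2.07]
```

Request:
{"api": "drive_tool", "payload": {
  "targets": [
    {"dx": 0, "dy": -0.12, "dz": 0.2, "yaw": 0, "fingers": 0},
    {"dx": 0, "dy": 0, "dz": 0.3, "yaw": 0, "fingers": 0},
    {"dx": 0, "dy": 0, "dz": 0.3, "yaw": 0, "fingers": 0},
    {"dx": 0, "dy": 0, "dz": 0.3, "yaw": 0, "fingers": 0},
    {"dx": 0, "dy": 0, "dz": 0.3, "yaw": 0, "fingers": 0},
    {"dx": 0, "dy": 0, "dz": 0.3, "yaw": 0, "fingers": 0},
    {"dx": 0, "dy": 0, "dz": 0.2, "yaw": 0, "fingers": 0},
    {"dx": 0, "dy": 0, "dz": 0.15, "yaw": 0, "fingers": 0},
    {"dx": 0, "dy": 0, "dz": 0.1, "yaw": 0, "fingers": 0},
    {"dx": 0, "dy": 0, "dz": 0.1, "yaw": 0, "fingers": 0},
    {"dx": 0, "dy": 0, "dz": 0, "yaw": 0, "fingers": 0},
    {"dx": 0, "dy": 0, "dz": 0, "yaw": 0, "fingers": 0}
  ]
}}

```text
clock: 4.3
position: [0.479, 0.1027, 0.0066]
tool_rot: [3.142, -0.0, -0.118]
force: [0.1, -0.8, -0.1]
grip_width: 0.0857
finger_force: 0.0
```

```bash
python3 -c "
from h import *
tool()
c=camera_info('scene')
crop('pics/s3.png',210,130,110,100,6,'scene',1)"
```

```text
t 4.3 guide xy mm [-106.8  222.2] z 6.6 yaw rel -0.0009 rp [ 3.1416e+00 -2.0000e-04] F [ 0.1 -0.8 -0.1] w 0.08573762048092426 q [-0.25  0.69 -0.11  2.09  0.19  0.37 -2.2 ]
```

View pics/s3.png

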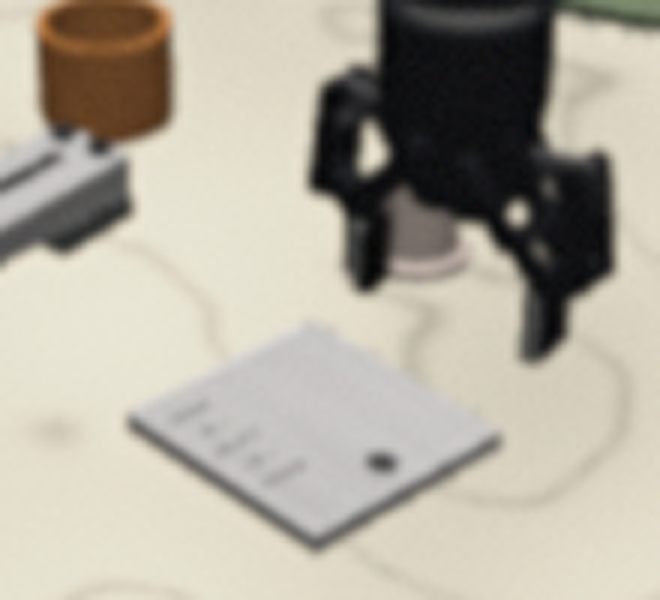

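Request:
{"api": "drive_tool", "payload": {
  "targets": [
    {"dx": 0.06, "dy": 0, "dz": 0.05, "yaw": 0, "fingers": 0},
    {"dx": 0, "dy": 0, "dz": 0.05, "yaw": 0, "fingers": 0},
    {"dx": 0, "dy": 0, "dz": 0.04, "yaw": 0, "fingers": 0},
    {"dx": 0, "dy": 0, "dz": 0, "yaw": 0, "fingers": 0}
  ]
}}

```text
clock: 4.75
position: [0.4844, 0.1022, -0.0083]
tool_rot: [3.141, 0.001, -0.117]
force: [-0.0, -0.4, 0.7]
grip_width: 0.0854
finger_force: 0.0
```

Request:
{"api": "drive_tool", "payload": {
  "targets": [
    {"dx": 0.03, "dy": 0, "dz": 0, "yaw": 0, "fingers": 0},
    {"dx": 0.04, "dy": 0, "dz": 0, "yaw": 0, "fingers": 0},
    {"dx": 0.04, "dy": 0, "dz": 0, "yaw": 0, "fingers": 0},
    {"dx": 0.04, "dy": 0, "dz": 0, "yaw": 0, "fingers": 0},
    {"dx": 0.04, "dy": 0, "dz": 0, "yaw": 0, "fingers": 0},
    {"dx": 0.04, "dy": 0, "dz": 0, "yaw": 0, "fingers": 0},
    {"dx": 0.03, "dy": 0, "dz": 0, "yaw": 0, "fingers": 0},
    {"dx": 0.03, "dy": 0, "dz": 0, "yaw": 0, "fingers": 0},
    {"dx": 0.02, "dy": 0, "dz": 0, "yaw": 0, "fingers": 0},
    {"dx": 0.01, "dy": 0, "dz": 0, "yaw": 0, "fingers": 0},
    {"dx": 0, "dy": 0, "dz": 0, "yaw": 0, "fingers": 0}
  ]
}}

```text
clock: 5.85
position: [0.5167, 0.0985, -0.0077]
tool_rot: [-3.141, -0.0, -0.118]
force: [-0.2, 0.5, 0.0]
grip_width: 0.0854
finger_force: 0.2
```

```bash
python3 -c "
from h import *
tool()
crop('pics/s4.png',210,130,110,100,6,'scene',1)"
```

```text
t 5.85 guide xy mm [-68.8 222.4] z -7.7 yaw rel -0.0006 rp [-3.1414e+00 -2.0000e-04] F [-0.2  0.5  0. ] w 0.08540303665660787 q [-0.22  0.75 -0.12  1.99  0.2   0.41 -2.17]
```

View pics/s4.png

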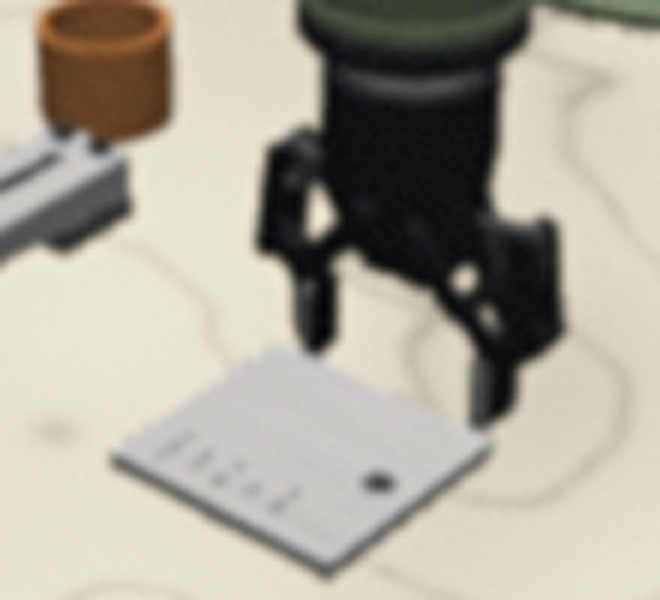

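The plate has turned flush with both fingertips. Its top corners are at about (277,345), (490,448), (328,570) and (112,457).

```bash
cat >> h.py <<'E'
def plate(pts,loc,x0=210,y0=130,s=6,name="scene"):
    t,th,l=fit(loc,[cw(p,.01,x0,y0,s,name) for p in pts]);c,q=np.cos(GY),np.sin(GY)
    print("plate guide mm",((t-GT)@np.array([[c,-q],[q,c]])*1000).round(1),"yaw",round(th-GY,4),l.tolist())
E
python3 - <<'E'
from h import *
# scene corners of first picture s3 for cross-check, then s4: lead-b, trail-b, trail-a, lead-a
L=[(-.055,-.06),(-.055,.06),(.055,.06),(.055,-.06)]
plate([(312,322),(500,438),(317,540),(128,418)],L)
plate([(277,345),(490,448),(328,570),(112,457)],L)
E
```

```text
plate guide mm [-14.  216.1] yaw -0.1598 [[-55.1, -60.1], [-52.4, 59.7], [52.7, 58.6], [54.7, -58.2]]
plate guide mm [  3.8 223.2] yaw -0.0315 [[-55.2, -60.3], [-53.3, 59.2], [54.2, 59.1], [54.3, -58.1]]
```

Request:
{"api": "drive_tool", "payload": {
  "targets": [
    {"dx": 0.015, "dy": 0, "dz": 0, "yaw": 0, "fingers": 0},
    {"dx": 0.01, "dy": 0, "dz": 0, "yaw": 0, "fingers": 0},
    {"dx": 0, "dy": 0, "dz": 0, "yaw": 0, "fingers": 0},
    {"dx": 0, "dy": 0, "dz": 0, "yaw": 0, "fingers": 0},
    {"dx": -0.05, "dy": 0, "dz": 0, "yaw": 0, "fingers": 0},
    {"dx": -0.05, "dy": 0, "dz": 0, "yaw": 0, "fingers": 0},
    {"dx": 0, "dy": 0, "dz": -0.2, "yaw": 0, "fingers": 0},
    {"dx": 0, "dy": 0, "dz": -0.3, "yaw": 0, "fingers": 0},
    {"dx": 0, "dy": 0, "dz": -0.3, "yaw": 0, "fingers": 0},
    {"dx": 0, "dy": 0, "dz": -0.2, "yaw": 0, "fingers": 0},
    {"dx": 0.2, "dy": -0.2, "dz": 0, "yaw": 0, "fingers": 0},
    {"dx": 0.2, "dy": -0.2, "dz": 0, "yaw": 0, "fingers": 0},
    {"dx": 0.2, "dy": -0.2, "dz": 0, "yaw": 0, "fingers": 0},
    {"dx": 0.16, "dy": -0.21, "dz": 0, "yaw": 0, "fingers": 0}
  ]
}}

```text
clock: 7.3
position: [0.5947, 0.1715, 0.0923]
tool_rot: [3.141, -0.0, -0.118]
force: [-0.0, 0.3, -0.6]
grip_width: 0.0852
finger_force: 0.0
```

Request:
{"api": "drive_tool", "payload": {
  "targets": [
    {"dx": 0, "dy": 0, "dz": 0, "yaw": -0.08, "fingers": 0},
    {"dx": 0, "dy": 0, "dz": 0, "yaw": -0.08, "fingers": 0},
    {"dx": 0, "dy": 0, "dz": 0, "yaw": -0.08, "fingers": 0},
    {"dx": 0, "dy": 0, "dz": 0, "yaw": -0.08, "fingers": 0},
    {"dx": 0, "dy": 0, "dz": 0, "yaw": -0.08, "fingers": 0},
    {"dx": 0, "dy": 0, "dz": 0, "yaw": -0.08, "fingers": 0},
    {"dx": 0, "dy": 0, "dz": 0, "yaw": -0.08, "fingers": 0},
    {"dx": 0, "dy": 0, "dz": 0, "yaw": -0.08, "fingers": 0},
    {"dx": 0, "dy": 0, "dz": 0, "yaw": -0.08, "fingers": 0},
    {"dx": 0, "dy": 0, "dz": 0, "yaw": -0.08, "fingers": 0},
    {"dx": 0, "dy": 0, "dz": 0, "yaw": -0.08, "fingers": 0},
    {"dx": 0, "dy": 0, "dz": 0, "yaw": -0.08, "fingers": 0},
    {"dx": 0, "dy": 0, "dz": 0, "yaw": -0.04, "fingers": 0},
    {"dx": 0, "dy": 0, "dz": 0, "yaw": 0, "fingers": 0},
    {"dx": 0, "dy": 0, "dz": 0, "yaw": 0, "fingers": 0}
  ]
}}

```text
clock: 8.8
position: [0.5938, 0.1709, 0.0922]
tool_rot: [-3.141, 0.0, 1.451]
force: [-0.3, -0.8, 0.2]
grip_width: 0.085
finger_force: 0.0
```

```bash
python3 -c "
from h import *
tool()
crop('pics/t5.png',211,147,147,105,5,'top',1)"
```

```text
t 8.8 guide xy mm [ -0.7 303.3] z 92.2 yaw rel 1.5682 rp [-3.1414  0.    ] F [-0.3 -0.8  0.2] w 0.0850014243175011 q [-0.    0.74 -0.56  1.71  0.5   0.85 -0.9 ]
```

View pics/t5.png

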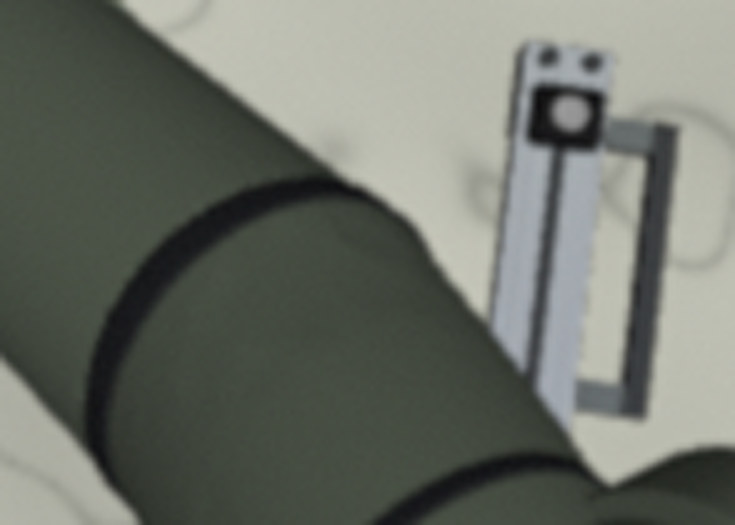

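The top view is blocked by the forearm, so the scene camera will follow the plate from here. Next I descend and start the push.

Request:
{"api": "drive_tool", "payload": {
  "targets": [
    {"dx": 0, "dy": 0, "dz": 0.2, "yaw": 0, "fingers": 0},
    {"dx": 0, "dy": 0, "dz": 0.3, "yaw": 0, "fingers": 0},
    {"dx": 0, "dy": 0, "dz": 0.3, "yaw": 0, "fingers": 0},
    {"dx": 0, "dy": 0, "dz": 0.14, "yaw": 0, "fingers": 0},
    {"dx": 0, "dy": 0, "dz": 0.06, "yaw": -0.0015, "fingers": 0},
    {"dx": 0, "dy": 0, "dz": 0, "yaw": 0, "fingers": 0},
    {"dx": 0, "dy": 0, "dz": 0, "yaw": 0, "fingers": 0}
  ]
}}

```text
clock: 9.55
position: [0.5947, 0.1712, -0.0065]
tool_rot: [3.14, -0.001, 1.455]
force: [-1.1, -0.3, 0.3]
grip_width: 0.0854
finger_force: 0.0
```

Request:
{"api": "drive_tool", "payload": {
  "targets": [
    {"dx": -0.03, "dy": 0, "dz": 0, "yaw": 0, "fingers": 0},
    {"dx": -0.04, "dy": 0, "dz": 0, "yaw": 0, "fingers": 0},
    {"dx": -0.04, "dy": 0, "dz": 0, "yaw": 0, "fingers": 0},
    {"dx": -0.04, "dy": 0, "dz": 0, "yaw": 0, "fingers": 0},
    {"dx": -0.04, "dy": 0, "dz": 0, "yaw": 0, "fingers": 0},
    {"dx": -0.05, "dy": 0, "dz": 0, "yaw": 0, "fingers": 0},
    {"dx": -0.05, "dy": 0, "dz": 0, "yaw": 0, "fingers": 0},
    {"dx": -0.06, "dy": 0, "dz": 0, "yaw": 0, "fingers": 0},
    {"dx": -0.06, "dy": 0, "dz": 0, "yaw": 0, "fingers": 0},
    {"dx": -0.06, "dy": 0, "dz": 0, "yaw": 0, "fingers": 0},
    {"dx": -0.06, "dy": 0, "dz": 0, "yaw": 0, "fingers": 0},
    {"dx": -0.06, "dy": 0, "dz": 0, "yaw": 0, "fingers": 0},
    {"dx": -0.06, "dy": 0, "dz": 0, "yaw": 0, "fingers": 0},
    {"dx": -0.06, "dy": 0, "dz": 0, "yaw": 0, "fingers": 0},
    {"dx": -0.06, "dy": 0, "dz": 0, "yaw": 0, "fingers": 0},
    {"dx": -0.05, "dy": 0, "dz": 0, "yaw": 0, "fingers": 0},
    {"dx": -0.04, "dy": 0, "dz": 0, "yaw": 0, "fingers": 0},
    {"dx": -0.03, "dy": 0, "dz": 0, "yaw": 0, "fingers": 0},
    {"dx": -0.01, "dy": 0, "dz": 0, "yaw": 0, "fingers": 0},
    {"dx": 0, "dy": 0, "dz": 0, "yaw": 0, "fingers": 0}
  ]
}}

```text
clock: 11.55
position: [0.5836, 0.0811, -0.0078]
tool_rot: [-3.141, 0.0, 1.455]
force: [-0.0, 0.0, 0.1]
grip_width: 0.0857
finger_force: 0.0
```

```bash
python3 -c "
from h import *
tool()
crop('pics/s6.png',150,130,133,100,6,'scene',1)"
```

```text
t 11.55 guide xy mm [ -0.4 212.9] z -7.8 yaw rel 1.5723 rp [-3.1413e+00  4.0000e-04] F [-0.   0.   0.1] w 0.08566861463675651 q [ 0.09  0.85 -0.48  1.81  0.62  0.64 -0.87]
```

View pics/s6.png

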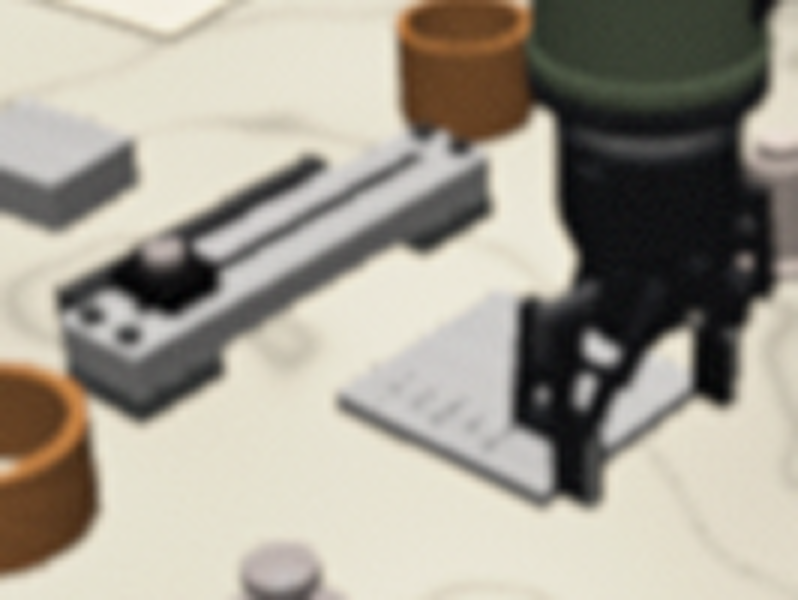

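The fingers are at the trailing edge. The lead-a corner is at about (340,398), lead-b at (500,293), and trail-a is near (550,497), next to the front finger.

Run:
```python
from h import *
plate([(340,398),(500,293),(548,497)],[(.055,-.06),(-.055,-.06),(.055,.06)],x0=150)
R=np.array([[np.cos(GY),-np.sin(GY)],[np.sin(GY),np.cos(GY)]])
g=lambda p,z:((cw(p,z,150,130,6,'scene')[:2]-GT)@R*1000).round(1)
print("beam front top corners",g((140,353),.036),g((490,162),.036),"feet bottom inner",g((222,375),.0),g((400,238),0.0))
```

```text
plate guide mm [  4.4 147.7] yaw 0.0139 [[54.1, -59.0], [-53.2, -59.0], [54.1, 58.0]]
beam front top corners [114.1  26.4] [-103.5   34.3] feet bottom inner [69.2 24.8] [-67.1   6.3]
```

The plate is centred and square to the guide within measurement error, so I keep pushing.

Request:
{"api": "drive_tool", "payload": {
  "targets": [
    {"dx": -0.03, "dy": 0, "dz": 0, "yaw": 0, "fingers": 0},
    {"dx": -0.05, "dy": 0, "dz": 0, "yaw": 0, "fingers": 0},
    {"dx": -0.06, "dy": 0, "dz": 0, "yaw": 0, "fingers": 0},
    {"dx": -0.06, "dy": 0, "dz": 0, "yaw": 0, "fingers": 0},
    {"dx": -0.06, "dy": 0, "dz": 0, "yaw": 0, "fingers": 0},
    {"dx": -0.06, "dy": 0, "dz": 0, "yaw": 0, "fingers": 0},
    {"dx": -0.06, "dy": 0, "dz": 0, "yaw": 0, "fingers": 0},
    {"dx": -0.06, "dy": 0, "dz": 0, "yaw": 0, "fingers": 0},
    {"dx": -0.06, "dy": 0, "dz": 0, "yaw": 0, "fingers": 0},
    {"dx": -0.05, "dy": 0, "dz": 0, "yaw": 0, "fingers": 0},
    {"dx": -0.03, "dy": 0, "dz": 0, "yaw": 0, "fingers": 0},
    {"dx": -0.02, "dy": 0, "dz": 0, "yaw": 0, "fingers": 0},
    {"dx": 0, "dy": 0, "dz": 0, "yaw": 0, "fingers": 0}
  ]
}}

```text
clock: 12.9
position: [0.5768, 0.0216, -0.0077]
tool_rot: [-3.142, 0.0, 1.455]
force: [1.1, 1.1, 0.0]
grip_width: 0.0854
finger_force: 0.0
```

```bash
python3 -c "
from h import *
tool()
crop('pics/s7.png',150,130,133,100,6,'scene',1)"
```

```text
t 12.9 guide xy mm [ -0.2 153. ] z -7.7 yaw rel 1.5723 rp [-3.1415e+00  2.0000e-04] F [1.1 1.1 0. ] w 0.08537946033582045 q [ 0.19  0.84 -0.48  1.84  0.63  0.62 -0.79]
```

View pics/s7.png

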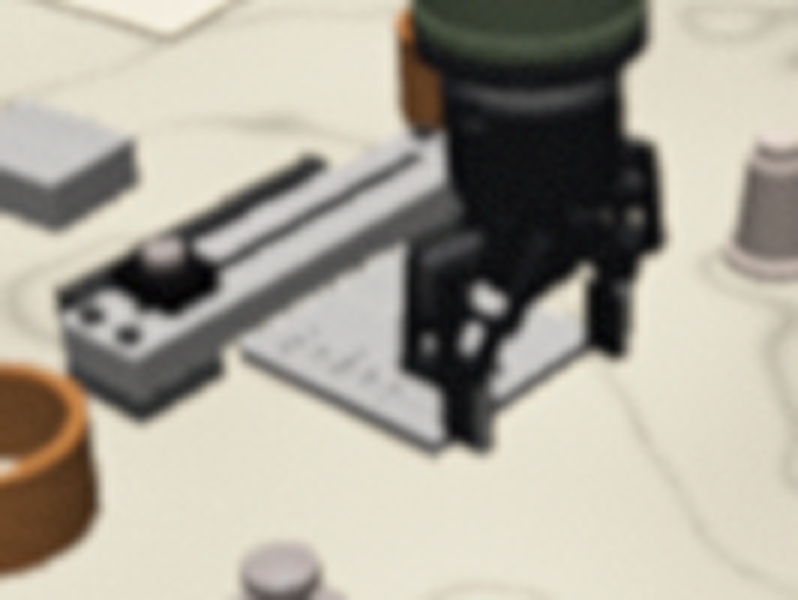

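The lead-a corner is at about (243,350), just entering the mouth, with the side edge running to (435,448). The foot's inner corner is at (222,377).

Run:
```python
from h import *
R=np.array([[np.cos(GY),-np.sin(GY)],[np.sin(GY),np.cos(GY)]])
g=lambda p,z:((cw(p,z,150,130,6,'scene')[:2]-GT)@R*1000).round(1)
print(g((243,350),.01),g((435,448),.01),"foot",g((222,377),0),g((222,357),.014))
```

```text
[59.2 29.2] [ 61.2 146.9] foot [70.3 26. ] [72.9 30.6]
```

There is about 11 mm clearance on the +x side, so the plate is centred. I continue through the tunnel.

Request:
{"api": "drive_tool", "payload": {
  "targets": [
    {"dx": -0.03, "dy": 0, "dz": 0, "yaw": 0, "fingers": 0},
    {"dx": -0.05, "dy": 0, "dz": 0, "yaw": 0, "fingers": 0},
    {"dx": -0.06, "dy": 0, "dz": 0, "yaw": 0, "fingers": 0},
    {"dx": -0.06, "dy": 0, "dz": 0, "yaw": 0, "fingers": 0},
    {"dx": -0.06, "dy": 0, "dz": 0, "yaw": 0, "fingers": 0},
    {"dx": -0.06, "dy": 0, "dz": 0, "yaw": 0, "fingers": 0},
    {"dx": -0.06, "dy": 0, "dz": 0, "yaw": 0, "fingers": 0},
    {"dx": -0.06, "dy": 0, "dz": 0, "yaw": 0, "fingers": 0},
    {"dx": -0.06, "dy": 0, "dz": 0, "yaw": 0, "fingers": 0},
    {"dx": -0.05, "dy": 0, "dz": 0, "yaw": 0, "fingers": 0},
    {"dx": -0.05, "dy": 0, "dz": 0, "yaw": 0, "fingers": 0},
    {"dx": -0.03, "dy": 0, "dz": 0, "yaw": 0, "fingers": 0},
    {"dx": -0.02, "dy": 0, "dz": 0, "yaw": 0, "fingers": 0},
    {"dx": -0.01, "dy": 0, "dz": 0, "yaw": 0, "fingers": 0},
    {"dx": 0, "dy": 0, "dz": 0, "yaw": 0, "fingers": 0}
  ]
}}

```text
clock: 14.45
position: [0.5692, -0.0438, -0.0077]
tool_rot: [-3.141, 0.0, 1.456]
force: [-0.3, 1.0, 0.5]
grip_width: 0.0856
finger_force: 0.1
```

Request:
{"api": "drive_tool", "payload": {
  "targets": [
    {"dx": -0.01, "dy": 0, "dz": 0, "yaw": 0, "fingers": 0},
    {"dx": -0.01, "dy": 0, "dz": 0, "yaw": 0, "fingers": 0},
    {"dx": -0.01, "dy": 0, "dz": 0, "yaw": 0, "fingers": 0},
    {"dx": 0, "dy": 0, "dz": 0, "yaw": 0, "fingers": 0}
  ]
}}

```text
clock: 14.85
position: [0.5689, -0.0469, -0.0077]
tool_rot: [-3.142, 0.0, 1.455]
force: [-0.3, 1.1, 0.3]
grip_width: 0.0855
finger_force: 0.3
```

```bash
python3 -c "
from h import *
tool()"
```

```text
t 14.85 guide xy mm [-0.1 84.1] z -7.7 yaw rel 1.5724 rp [-3.1415e+00  1.0000e-04] F [-0.3  1.1  0.3] w 0.08545192156363547 q [ 0.32  0.83 -0.48  1.86  0.64  0.61 -0.69]
```

Request:
{"api": "drive_tool", "payload": {
  "targets": [
    {"dx": -0.01, "dy": 0, "dz": 0, "yaw": 0, "fingers": 0},
    {"dx": -0.01, "dy": 0, "dz": 0, "yaw": 0, "fingers": 0},
    {"dx": -0.01, "dy": 0, "dz": 0, "yaw": 0, "fingers": 0},
    {"dx": -0.01, "dy": 0, "dz": 0, "yaw": 0, "fingers": 0},
    {"dx": -0.01, "dy": 0, "dz": 0, "yaw": 0, "fingers": 0}
  ]
}}

```text
clock: 15.35
position: [0.5683, -0.0517, -0.0077]
tool_rot: [-3.142, -0.0, 1.456]
force: [-0.8, 1.6, -0.1]
grip_width: 0.0856
finger_force: 0.7
```

Request:
{"api": "drive_tool", "payload": {
  "targets": [
    {"dx": -0.01, "dy": 0, "dz": 0, "yaw": 0, "fingers": 0},
    {"dx": -0.01, "dy": 0, "dz": 0, "yaw": 0, "fingers": 0}
  ]
}}

```text
clock: 15.55
position: [0.5681, -0.0536, -0.0077]
tool_rot: [3.141, -0.0, 1.456]
force: [1.4, 5.9, -1.0]
grip_width: 0.0851
finger_force: 3.0
```

Request:
{"api": "drive_tool", "payload": {
  "targets": [
    {"dx": -0.01, "dy": 0, "dz": 0, "yaw": 0, "fingers": 0},
    {"dx": 0, "dy": 0, "dz": 0, "yaw": 0, "fingers": 0}
  ]
}}

```text
clock: 15.75
position: [0.5683, -0.0537, -0.0076]
tool_rot: [3.141, -0.002, 1.456]
force: [1.1, 6.0, -1.6]
grip_width: 0.0854
finger_force: 3.3
```

The plate has reached the fence at about 6 N. To square it, I'll back off, shut the fingers and press once at the middle of the trailing edge.

Request:
{"api": "drive_tool", "payload": {
  "targets": [
    {"dx": 0.05, "dy": 0, "dz": 0, "yaw": 0, "fingers": 0},
    {"dx": 0.1, "dy": 0, "dz": 0, "yaw": 0, "fingers": 0},
    {"dx": 0.15, "dy": 0, "dz": 0, "yaw": 0, "fingers": 0},
    {"dx": 0, "dy": 0, "dz": -0.1, "yaw": 0, "fingers": 0},
    {"dx": 0, "dy": 0, "dz": -0.1, "yaw": 0, "fingers": 0},
    {"dx": 0, "dy": 0, "dz": 0, "yaw": 0, "fingers": 1},
    {"dx": 0, "dy": 0, "dz": 0, "yaw": 0, "fingers": 1},
    {"dx": 0, "dy": 0, "dz": 0, "yaw": 0, "fingers": 1},
    {"dx": 0, "dy": 0, "dz": 0, "yaw": 0, "fingers": 1},
    {"dx": 0, "dy": 0, "dz": 0, "yaw": 0, "fingers": 1},
    {"dx": 0, "dy": 0, "dz": 0, "yaw": 0, "fingers": 1},
    {"dx": 0, "dy": 0, "dz": 0, "yaw": 0, "fingers": 1},
    {"dx": 0, "dy": 0, "dz": 0, "yaw": 0, "fingers": 1},
    {"dx": 0, "dy": 0, "dz": 0, "yaw": 0, "fingers": 1},
    {"dx": 0, "dy": 0, "dz": 0, "yaw": 0, "fingers": 1},
    {"dx": 0, "dy": 0, "dz": 0, "yaw": 0, "fingers": 1},
    {"dx": 0, "dy": 0, "dz": 0, "yaw": 0, "fingers": 1}
  ]
}}

```text
clock: 17.45
position: [0.5714, -0.0248, 0.0123]
tool_rot: [3.142, -0.0, 1.456]
force: [-0.1, 0.4, 0.5]
grip_width: -0.0001
finger_force: 0.0
```

```bash
python3 -c "
from h import *
tool()
crop('pics/s8.png',150,130,133,100,6,'scene',1)"
```

```text
t 17.45 guide xy mm [-1.000e-01  1.063e+02] z 12.3 yaw rel 1.5726 rp [ 3.1416 -0.    ] F [-0.1  0.4  0.5] w -5.378686733610869e-05 q [ 0.29  0.8  -0.5   1.86  0.61  0.64 -0.7 ]
```

View pics/s8.png

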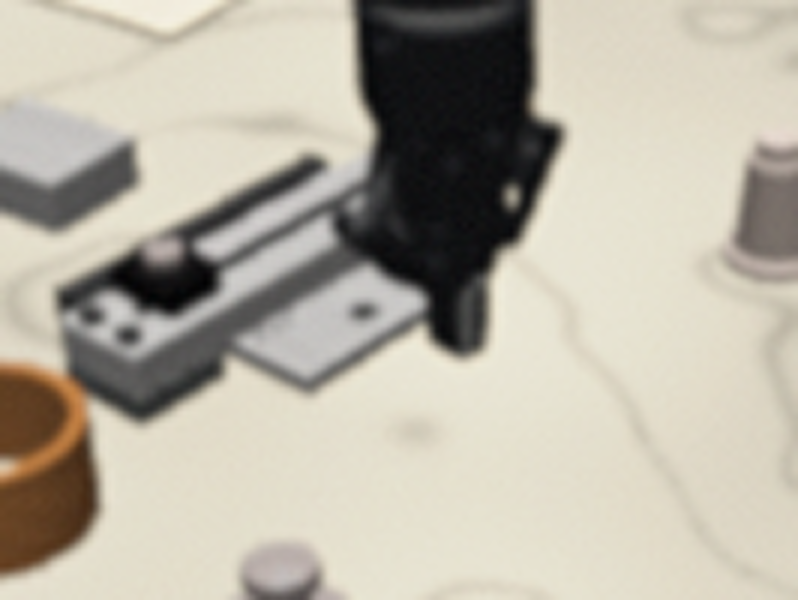

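The plate is in the tunnel with about 40 mm protruding, trail-a corner near (312,382). Lowering 8 mm, then a light central press.

Request:
{"api": "drive_tool", "payload": {
  "targets": [
    {"dx": -0.05, "dy": 0, "dz": 0.05, "yaw": 0, "fingers": 1},
    {"dx": -0.05, "dy": 0, "dz": 0.03, "yaw": 0, "fingers": 1},
    {"dx": -0.05, "dy": 0, "dz": 0, "yaw": 0, "fingers": 1},
    {"dx": -0.05, "dy": 0, "dz": 0, "yaw": 0, "fingers": 1},
    {"dx": -0.03, "dy": 0, "dz": 0, "yaw": 0, "fingers": 1},
    {"dx": -0.02, "dy": 0, "dz": 0, "yaw": 0, "fingers": 1},
    {"dx": -0.01, "dy": 0, "dz": 0, "yaw": 0, "fingers": 1},
    {"dx": 0, "dy": 0, "dz": 0, "yaw": 0, "fingers": 1}
  ]
}}

```text
clock: 18.3
position: [0.5685, -0.0507, 0.0044]
tool_rot: [3.142, -0.0, 1.455]
force: [-0.1, 0.2, 0.2]
grip_width: 0.0001
finger_force: 0.0
```

Request:
{"api": "drive_tool", "payload": {
  "targets": [
    {"dx": -0.01, "dy": 0, "dz": 0, "yaw": 0, "fingers": 1},
    {"dx": -0.01, "dy": 0, "dz": 0, "yaw": 0, "fingers": 1},
    {"dx": -0.01, "dy": 0, "dz": 0, "yaw": 0, "fingers": 1},
    {"dx": 0, "dy": 0, "dz": 0, "yaw": 0, "fingers": 1}
  ]
}}

```text
clock: 18.7
position: [0.5682, -0.0535, 0.0043]
tool_rot: [3.141, -0.0, 1.456]
force: [0.6, 1.4, 0.2]
grip_width: -0.0002
finger_force: 0.6
```

Request:
{"api": "drive_tool", "payload": {
  "targets": [
    {"dx": -0.01, "dy": 0, "dz": 0, "yaw": 0, "fingers": 1},
    {"dx": -0.01, "dy": 0, "dz": 0, "yaw": 0, "fingers": 1},
    {"dx": 0, "dy": 0, "dz": 0, "yaw": 0, "fingers": 1}
  ]
}}

```text
clock: 19.0
position: [0.5684, -0.0538, 0.0045]
tool_rot: [3.141, -0.002, 1.457]
force: [2.3, 9.2, -1.7]
grip_width: -0.0001
finger_force: 4.7
```

Request:
{"api": "drive_tool", "payload": {
  "targets": [
    {"dx": -0.01, "dy": 0, "dz": 0, "yaw": 0, "fingers": 1},
    {"dx": 0, "dy": 0, "dz": 0, "yaw": 0, "fingers": 1},
    {"dx": 0, "dy": 0, "dz": 0, "yaw": 0, "fingers": 1},
    {"dx": 0, "dy": 0, "dz": 0, "yaw": 0, "fingers": 1}
  ]
}}

```text
clock: 19.4
position: [0.5684, -0.0539, 0.0045]
tool_rot: [3.14, -0.003, 1.457]
force: [2.2, 13.0, -1.5]
grip_width: 0.0
finger_force: 6.8
```

Request:
{"api": "drive_tool", "payload": {
  "targets": [
    {"dx": 0.03, "dy": 0, "dz": 0, "yaw": 0, "fingers": 1},
    {"dx": 0.06, "dy": 0, "dz": 0, "yaw": 0, "fingers": 1},
    {"dx": 0.15, "dy": 0, "dz": 0, "yaw": 0, "fingers": 1},
    {"dx": 0.3, "dy": 0, "dz": 0, "yaw": 0, "fingers": 1},
    {"dx": 0.3, "dy": 0, "dz": 0, "yaw": 0, "fingers": 1},
    {"dx": 0.3, "dy": 0, "dz": -0.2, "yaw": 0, "fingers": 1},
    {"dx": 0.3, "dy": 0, "dz": -0.3, "yaw": 0, "fingers": 1},
    {"dx": 0.3, "dy": 0, "dz": -0.3, "yaw": 0, "fingers": 1},
    {"dx": 0.3, "dy": 0, "dz": -0.3, "yaw": 0, "fingers": 1},
    {"dx": 0.3, "dy": 0, "dz": -0.3, "yaw": 0, "fingers": 1},
    {"dx": 0.2, "dy": 0, "dz": -0.2, "yaw": 0, "fingers": 1},
    {"dx": 0, "dy": 0, "dz": 0, "yaw": 0, "fingers": 1},
    {"dx": 0, "dy": 0, "dz": 0, "yaw": 0, "fingers": 1}
  ]
}}

```text
clock: 20.7
position: [0.5965, 0.1964, 0.1642]
tool_rot: [3.141, 0.0, 1.457]
force: [-0.0, -0.4, -0.0]
grip_width: -0.0
finger_force: 0.0
```

```bash
python3 -c "
from h import *
tool()
a=grab_frame('top')[147:252,250:345]; b=grab_frame('scene')[145:205,150:240]
a=cv2.resize(a,None,fx=5,fy=5,interpolation=cv2.INTER_CUBIC)[:520,:380+95];b=cv2.resize(b,None,fx=3.6,fy=3.6,interpolation=cv2.INTER_CUBIC)
o=np.zeros((525,475+324,3),np.uint8);o[:a.shape[0],:475]=a;o[:b.shape[0],475:475+b.shape[1]]=b
cv2.imwrite('pics/f9.png',o)"
```

```text
t 20.7 guide xy mm [ -1. 329.] z 164.2 yaw rel 1.5736 rp [3.1414e+00 3.0000e-04] F [-0.  -0.4 -0. ] w -3.919553062856357e-05 q [-0.01  0.66 -0.61  1.63  0.44  0.99 -0.88]
```

View pics/f9.png

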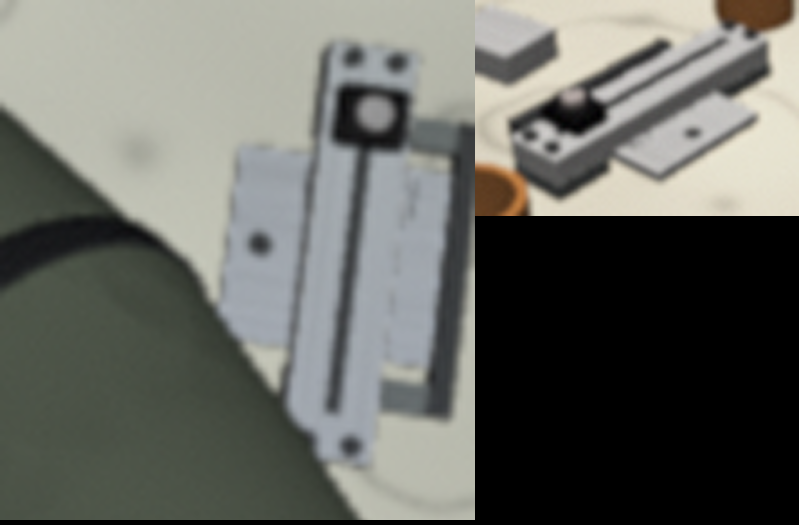

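The plate's leading edge lies along the fence face from (452,170) to (428,365), with even side gaps and no visible wedge. The hand is clear and nothing else in the frame has moved.

```bash
python3 -c "
from workcell import workorder
print(workorder.job_done())"
```

```text
the job is handed in; nothing more can be done
None
```

The gauge plate was pushed flat under the bridge until its leading edge lay square against the fence in the last pictures, the hand was withdrawn clear, and the job was handed in at about 21 s; no verdict was returned.

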